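# Push a coffee capsule through the swing flap of the capsule bin

### The job

A used coffee capsule stands on the loading ledge of the worktop capsule bin. With one finger push the bin's self-closing flap inwards and keep it open with that finger, and with the other finger push the capsule along the ledge and over its edge so that it drops into the bin; then withdraw so that the flap falls shut behind it. Only push: do not pinch or lift the capsule or use it to push the flap open, and leave the things around the bin where they are.

Things in the scene. Friction and masses are not known exactly. Their poses are not given: they have to be found in the camera images.
- bin: Low grey bin, fixed to the worktop, hollow, 230 (x) by 150 mm (y). Origin: centre of its underside; x points from its front to its back, z up. Front half (x -115 to 0 mm): level loading ledge, 110 mm up, with 3 mm rims along its sides. x 0 to 75 mm: the mouth, closed by the sloping flap. x 73 to 115 mm: closed hood, 158 mm high. Walls and floor 5 mm thick.
- lip (a point): Middle of the lip, the edge where the ledge ends and the mouth begins, on the ledge surface: x 0, y 0, z 110 mm in the bin's frame. The mouth behind it is a hole 140 mm wide (bin's y) and 75 mm long. The cheeks at both sides of the mouth rise from the lip to 156 mm at the hinge.
- flap_hinge (a point): Middle of the flap's hinge line, which runs along the bin's y at x 75, z 152 mm of the bin's frame (75 mm behind and 42 mm above the lip). A finger pointing down, tip about 10 mm above ledge level, that moves along the bin's +x until just in front of this line swings the flap nearly fully open; the tip stays above ledge level.
- flap (a joint): Swing flap: dark steel plate 134 mm wide, 82 mm long, 3 mm thick, hung from the hinge. Rad: 0 = shut, sloping down from the hinge forwards to just behind the lip (29 degrees from level); grows as it is pushed inwards, away from the ledge; 1.05 = stop, hanging straight down. A spring shuts it when let go: 1 to 3 N at the finger.
- capsule: Used aluminium coffee capsule, 20 g, standing rim down on the ledge 50 to 72 mm in front of the lip: rim 37 mm across and 2 mm thick, above it an upright body 35 mm across up to 22 mm height, then narrowing to 25 mm across at its top, 32 mm high in all. Origin: centre of the rim's underside, z up.
- capsule_spare: An equal, fresh capsule standing on the worktop beside the bin; leave it. Origin: centre of its underside.
- spice_jar: Spice jar with dark cap, 41 mm across, 105 mm high, beside the bin; leave it. Origin: centre of its underside.
- mug: Pale mug, 84 mm across, 106 mm high, beside the bin; leave it. Origin: centre of its underside.
- spoon: Steel teaspoon, 130 mm long, lying beside the bin; leave it. Origin: its middle, underside.
Things that resemble listed ones, but are neither listed nor needed, are in the scene too. Leave any yellow look-alike of the capsule alone.

How it is judged:
By the outcome, as a careful person would: the job done as asked, in the order asked, and still so for the second after the job is handed in, with the robot touching nothing.
It also fails if it takes over 48 s, if anything falls off the work surface, if the arm or the gripper's body presses on something with over 40 N, if the wrist force passes 120 N, or if a joint passes its speed limit or range.

### The arm

A 6-joint arm with a two-finger parallel gripper is mounted at the origin on a cart in front of the work surface, level with it; the furniture and walls round the work are solid. World frame = base frame: x ahead of the robot, y to its left, z up, the work surface at z = 0. Lengths are in mm, angles in rad, forces in N, time in s.
With the tool pointing down it reaches from about 375 to 900 mm from the base axis. Payload 3.1 kg.
Tool frame: the origin (TCP) lies midway between the tips of the shut fingers; the grasp point (between the pads) lies 19 mm behind it; z points along the fingers, y is the line along which they close (so a half turn about z gives the same grasp; the last joint's range is limited). The gripper opens to 87 mm and grips with 3 to 60 N. Pads are 19 mm wide; open, the fingers measure 117 mm over their backs; the gripper's body (75 mm by 190 mm) begins 51 mm behind the grasp point.
Start: joints at [1.131, 0.527, 1.433, -0, 1.181, -0.178], TCP at [161.118, 603.852, 222.548] pointing down, gripper open.
Joint ranges: [-3.08, 3.08], [-0.75, 2.2], [0.22, 2.44], [-1.43, 4.57], [0, 2.65], [-2.85, 2.85]. Speed limits (rad/s): [2.79, 2.79, 3.14, 3.14, 3.14, 3.14].

### API

Orientations are given as a unit quaternion [w, x, y, z].
In Python, from rig import ctrl gives the robot as it stands. The module is installed in compiled form; this text tells all that it offers. Calls block until the motion is done:
- ctrl.move_pose(position, orientation): joint-space move of the TCP to a pose.
- ctrl.line_to(position, orientation=None, speed=150): straight line of the TCP; orientation=None keeps the orientation; speed is the mean speed in mm/s.
- ctrl.set_joints(angles): joint-space move.
- ctrl.set_gripper(opening, effort=None): finger opening in mm; effort is the grip in N (None keeps the last); returns when the fingers have stopped.
- ctrl.dwell(seconds).
- ctrl.ik(position, orientation): joint angles nearest the present ones, or None.
- ctrl.get_image(name): name is "side" or "top"; returns the picture (400x640x3 uint8, red, green, blue); there is no depth.
- ctrl.calibration(name): a dict with "K" (3x3 intrinsics, pixels), "k1" (the pictures are not rectified: a ray, as slopes to the right and down, at radius r is drawn at 1 + k1 r^2 times it, then the intrinsics apply), "R" (3x3) and "t" (3): a world point X has camera coordinates R X + t. Camera axes: x right, y down, z forward; pixel columns grow to the right and rows downward; lengths in mm; the calibration is good to about 2 mm. A picture is of the moment at which its call begins. calibration takes no time and is no camera call.
A pose or a line that the arm cannot do raises ctrl.PlanningError and nothing moves.
- ctrl.job_done(): hands the job in; it is judged then, once.
Readings, each from a call of its own:
- ctrl.read_time(): time.
- ctrl.read_joints(): joint angles.
- ctrl.read_joint_velocities(): joint speeds.
- ctrl.read_tau(): joint torques, N m.
- ctrl.read_ee_pos(): TCP position.
- ctrl.read_orientation(): TCP orientation.
- ctrl.read_ft_force(): force on the tool from outside, world axes, zero at the start.
- ctrl.read_moment(): the same for the moment, N m.
- ctrl.read_grip_width(): finger opening in mm.
- ctrl.read_finger_force(): force on a finger pad.
Only numpy, scipy, OpenCV 4.12 (cv2) and the standard library are available. Lean on these libraries where they do the work, as an engineer would, in place of code of your own. Each camera call takes 0.05 s, during which the arm holds its last target. There are 200 camera calls.

## Working session

There is one attempt and no reset: what is moved stays moved. The work goes in short steps, each a Python script; the robot and the scene stay as the last script left them, time stands still between calls to the robot, and variables do not carry over. Pictures are saved under pics/ and viewed, at most 10 in all, crops included, and the job is handed in when it is done.

```bash
mkdir -p pics
cat > h.py <<'E'
import numpy as np, cv2
from rig import ctrl
def ray(name,u,v):
    c=ctrl.calibration(name);K=np.array(c["K"]);R=np.array(c["R"]);t=np.array(c["t"])
    D=np.array([c["k1"],0,0,0,0.])
    p=cv2.undistortPoints(np.array([[[u,v]]],float),K,D)[0,0]
    return -R.T@t, R.T@np.array([p[0],p[1],1.])
def onz(name,u,v,z):
    o,d=ray(name,u,v); return o+d*(z-o[2])/d[2]
def proj(name,X):
    c=ctrl.calibration(name);R=np.array(c["R"]);t=np.array(c["t"],float)
    return cv2.projectPoints(np.array(X,float).reshape(-1,1,3),cv2.Rodrigues(R)[0],t,np.array(c["K"]),np.array([c["k1"],0,0,0,0.]))[0][:,0]
def snap(name,f):
    im=ctrl.get_image(name);cv2.imwrite(f"pics/{f}.png",im[:,:,::-1]);return im
E
python3 - <<'E'
from h import *
for n in("top","side"):
    snap(n,n+"0"); c=ctrl.calibration(n); print(n,c["K"],c["k1"],ray(n,320,200))
print(ctrl.read_orientation())
E
```

```text
top [[367.17635808   0.         319.71583848]
 [  0.         367.17635808 195.53040376]
 [  0.           0.           1.        ]] -0.08470071724746178 (array([ 288.56563637, -177.8692358 ,  964.09221157]), array([ 0.20740529,  0.02419257, -0.97803198]))
side [[455.94655132   0.         319.90117777]
 [  0.         455.94655132 209.92878755]
 [  0.           0.           1.        ]] -0.0015474608473813774 (array([ 139.74846275, -649.03903564,  854.08943953]), array([ 0.38101695,  0.52079085, -0.76424945]))
[-2.99074194e-04  1.30018623e-01  9.91511064e-01 -9.37114332e-04]
```

View pics/top0.png

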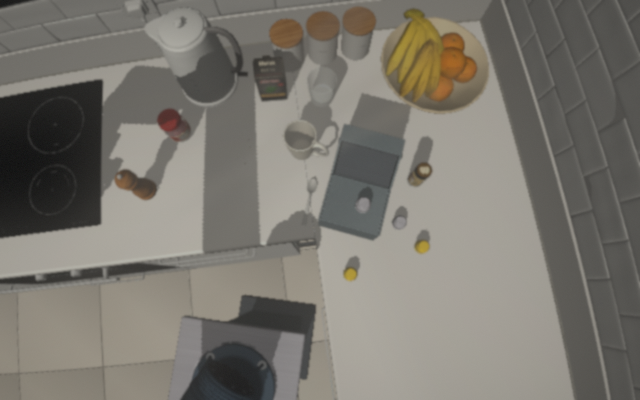

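View pics/side0.png

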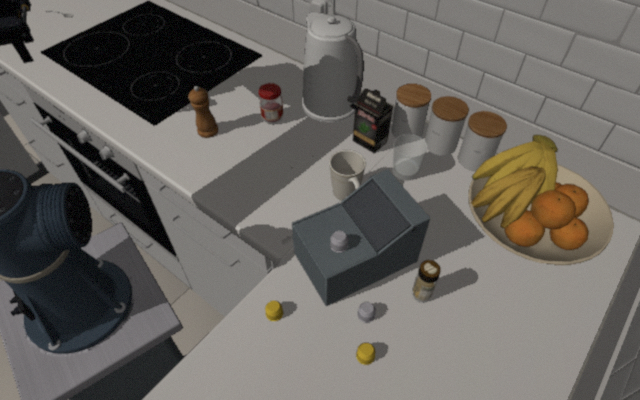

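Top: bin corners are roughly (320,225), (372,238), (403,140) and (350,125), and the capsule is at (363,204). Side: capsule at (339,240), and the ledge's front-top edge runs from (293,235) to (325,280). Next I'll enlarge both views.

Run:
```python
import cv2,numpy as np
a=cv2.imread('pics/top0.png')[110:250,300:440];b=cv2.imread('pics/side0.png')[160:310,280:440]
a=cv2.resize(a,(560,560),interpolation=cv2.INTER_CUBIC);b=cv2.resize(b,(800,750)[:2],interpolation=cv2.INTER_CUBIC)
f=lambda x:np.uint8(255*(x/255.)**.6)
b=cv2.resize(b,(640,600))
cv2.imwrite('pics/a.png',f(a));cv2.imwrite('pics/b.png',f(b))
```

```text
(no output)
```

View pics/a.png

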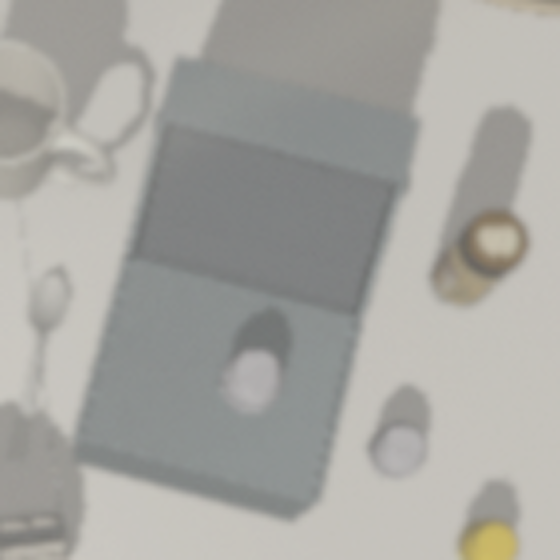

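View pics/b.png

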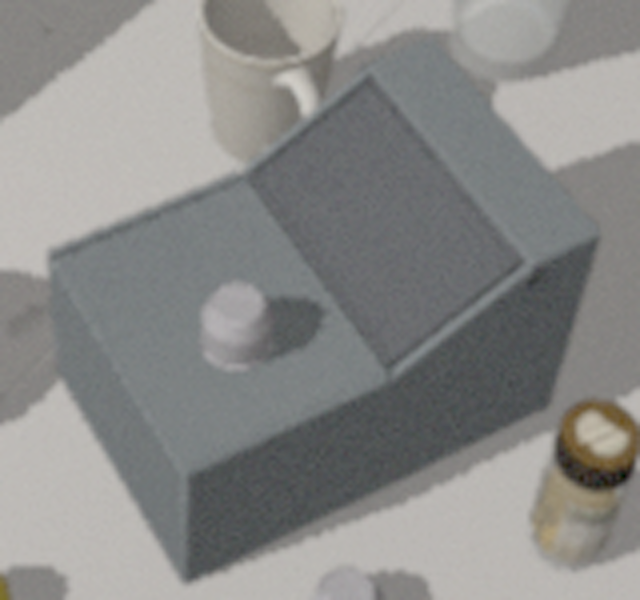

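Enlarged crops (4x). Side: ledge corners are (50,255) and (188,472), bottom corner (187,580), lip ends (247,180) and (390,375), hood back-right (598,235), capsule base centre about (237,345). Top: lip runs from (133,262) to (357,314), capsule top about (254,385).

```bash
cat > fit.py <<'E'
from h import *
from scipy.optimize import least_squares
S=lambda u,v:("side",280+u/4,160+v/4); T=lambda u,v:("top",300+u/4,110+v/4)
obs=[(S(50,255),(-115,75,113)),(S(188,472),(-115,-75,113)),(S(187,580),(-115,-75,0)),(S(598,235),(115,-75,158)),
 (S(247,180),(0,70,110)),(S(390,375),(0,-70,110)),(T(133,262),(0,70,110)),(T(357,314),(0,-70,110)),
 (T(418,122),(115,-75,158)),(T(180,58),(115,75,158)),(T(406,186),(73,-75,158)),(T(80,463),(-115,75,0)),(T(293,518),(-115,-75,0))]
def W(p,b):
    c,s=np.cos(p[2]),np.sin(p[2]);return np.array([p[0]+c*b[0]-s*b[1],p[1]+s*b[0]+c*b[1],b[2]])
f=lambda p:np.concatenate([proj(o[0],W(p,b))[0]-o[1:] for o,b in obs])
r=least_squares(f,[540,-130,-.2],loss='soft_l1');p=r.x
print(p,np.round(f(p).reshape(-1,2),1).tolist())
def inb(X):
    c,s=np.cos(p[2]),np.sin(p[2]);d=X[:2]-p[:2];return c*d[0]+s*d[1],-s*d[0]+c*d[1]
print("caps top-view z142",inb(onz(*T(254,370),142)),"z126", inb(onz(*T(252,380),126)))
print("side top",inb(onz(*S(240,297),142)),"mid",inb(onz(*S(236,326),126)))
for n,t,z in(("jar",T(497,242),105),("mug",T(20,100),106),("spare",T(404,448),32)):print(n,inb(onz(*t,z)))
E
python3 fit.py
```

```text
[ 5.27998487e+02 -2.49322888e+02 -1.39576981e-01] [[-1.5, -0.3], [-0.4, 1.9], [-0.6, 2.9], [1.4, -0.5], [-0.8, 0.2], [-0.4, 0.2], [-0.2, -1.6], [0.1, 0.2], [1.4, -2.0], [-0.9, -1.8], [0.7, -1.6], [-1.4, -0.4], [0.4, 0.7]]
caps top-view z142 (np.float64(-56.71342196077584), np.float64(-15.765945153879516)) z126 (np.float64(-59.094258741408225), np.float64(-17.08786588147519))
side top (np.float64(-52.07766032787905), np.float64(-14.185625607935663)) mid (np.float64(-56.25268348084751), np.float64(-18.510189773777363))
jar (np.float64(69.11835769628304), np.float64(-143.7581725319615))
mug (np.float64(80.34687532106754), np.float64(163.40904071745496))
spare (np.float64(-55.61683334317354), np.float64(-128.5480933085972))
```

```bash
cat >> h.py <<'E'
P=np.array([528.,-249.3]);YAW=-0.14
def b2w(x,y,z):
    c,s=np.cos(YAW),np.sin(YAW);return np.array([P[0]+c*x-s*y,P[1]+s*x+c*y,z])
def quat(sg=1):
    from scipy.spatial.transform import Rotation as Ro
    y=sg*np.array([np.cos(YAW),np.sin(YAW),0]);z=np.array([0,0,-1.]);
    q=Ro.from_matrix(np.c_[np.cross(y,z),y,z]).as_quat();return q[[3,0,1,2]]
E
python3 - <<'E'
from h import *
for sg in(1,-1):print(sg,ctrl.ik(b2w(-46,-16,200),quat(sg)))
sg=min((1,-1),key=lambda s:abs(ctrl.ik(b2w(-46,-16,200),quat(s))[5]) if ctrl.ik(b2w(-46,-16,200),quat(s)) is not None else 9);print(sg)
q0=ctrl.read_orientation()
ctrl.line_to([118,440,350],q0)
ctrl.move_pose([430,-200,350],quat(sg))
ctrl.set_gripper(87)
ctrl.move_pose(b2w(-46,-16,200),quat(sg))
print(ctrl.read_ee_pos(),b2w(-46,-16,200),ctrl.read_grip_width(),ctrl.read_time())
a=snap("top","t1");b=snap("side","s1")
c=np.hstack([cv2.resize(x[y0:y0+200,x0:x0+160],(400,500),interpolation=cv2.INTER_CUBIC) for x,y0,x0 in((a,90,290),(b,120,270))])
cv2.imwrite("pics/c1.png",np.uint8(255*(c[:,:,::-1]/255.)**.6))
E
```

```text
1 [-6.99099025e-01  4.49844029e-01  1.65731413e+00 -4.44089210e-16
  1.03443449e+00 -5.59099025e-01]
-1 [-6.99099025e-01  4.49844029e-01  1.65731413e+00 -4.44089210e-16
  1.03443449e+00  2.58249363e+00]
1
[ 480.46340346 -258.71584096  200.55342579] [ 480.21737434 -258.72447267  200.        ] 86.65489234952186 5.1167
```

View pics/c1.png

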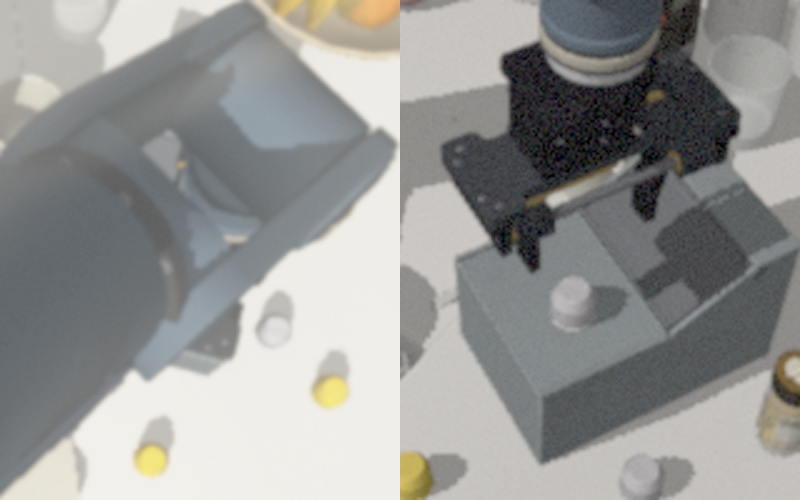

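The side crop shows the fingertips at about (535,268) and (650,220), straddling the capsule at (572,303) as planned. I'll check that against projections, then come down to z=150.

Run:
```python
from h import *
print("expected tips",proj("side",[b2w(-97,-16,200),b2w(5-7,-16,200)]),"seen",(270+135/2.5,120+268/2.5),(270+250/2.5,120+220/2.5))
ctrl.line_to(b2w(-46,-16,150),speed=80)
b=snap("side","s2")
c=cv2.resize(b[150:300,260:460],(800,600),interpolation=cv2.INTER_CUBIC)
E1=[(-56,-16,110),(0,70,110),(0,-70,110),(-115,-75,110),(75,-70,152),(75,70,152)]
for X in E1:
    u=(proj("side",b2w(*X))[0]-[260,150])*4; cv2.circle(c,tuple(int(i) for i in u),4,(255,0,0),-1)
cv2.imwrite("pics/c2.png",np.uint8(255*(c[:,:,::-1]/255.)**.6))
```

```text
expected tips [[319.77995905 225.69280996]
 [364.81584409 206.12523621]] seen (324.0, 227.2) (370.0, 208.0)
```

View pics/c2.png

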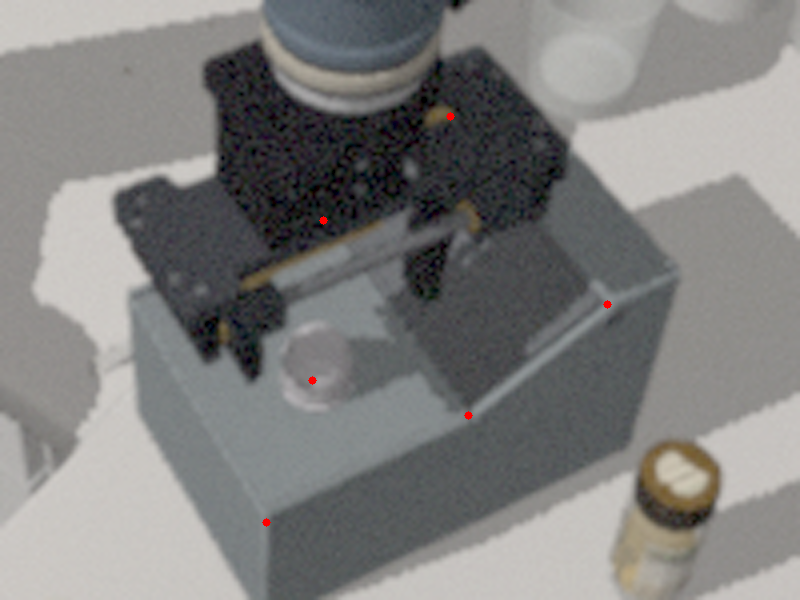

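Capsule body centre is at about (317,368) with its base at (317,392). The rear finger's tip is at (253,375) and the front finger's at (428,295). I'll compute the positions relative to the tool from this same view.

Run:
```python
from h import *
def inb(X):
    c,s=np.cos(YAW),np.sin(YAW);d=X[:2]-P;return np.round([c*d[0]+s*d[1],-s*d[0]+c*d[1]],1)
g=lambda u,v,z:inb(onz("side",260+u/4,150+v/4,z))
print("rear tip",g(253,372,150),"front tip",g(428,293,150),"caps base",g(317,390,110),"caps top",g(320,342,142),"lip right",g(470,410,110),"ledge front right",g(265,512,113))
print(inb(np.array(ctrl.read_ee_pos())),ctrl.read_ft_force())
```

```text
rear tip [-92.9 -21.6] front tip [  3.9 -21.4] caps base [-57.  -21.8] caps top [-53.5 -16.8] lip right [  2.7 -67.6] ledge front right [-113.6  -71.3]
[-45.6 -16.3] [-0.37024891  0.53131393 -0.05168408]
```

Run:
```python
from h import *
ctrl.line_to(b2w(-54,-16,150),speed=80)
ctrl.line_to(b2w(-54,-16,119),speed=60)
print("down",ctrl.read_ft_force())
for x in(-30,-15,0,8):
    ctrl.line_to(b2w(x,-16,119),speed=50); print(x,ctrl.read_ft_force(),ctrl.read_time())
b=snap("side","s3")
c=cv2.resize(b[150:300,260:460],(800,600),interpolation=cv2.INTER_CUBIC)
cv2.imwrite("pics/c3.png",np.uint8(255*(c[:,:,::-1]/255.)**.6))
```

```text
down [-0.30467426  0.45207646  0.63538271]
-30 [-0.02480208  0.05136503 -0.02793192] 7.5917
-15 [-0.00369399  0.06426567  0.1184194 ] 8.0417
0 [-0.68184481  0.26165333  1.92115013] 8.4917
8 [-1.64274238  0.37622256  1.48931978] 8.8
```

View pics/c3.png

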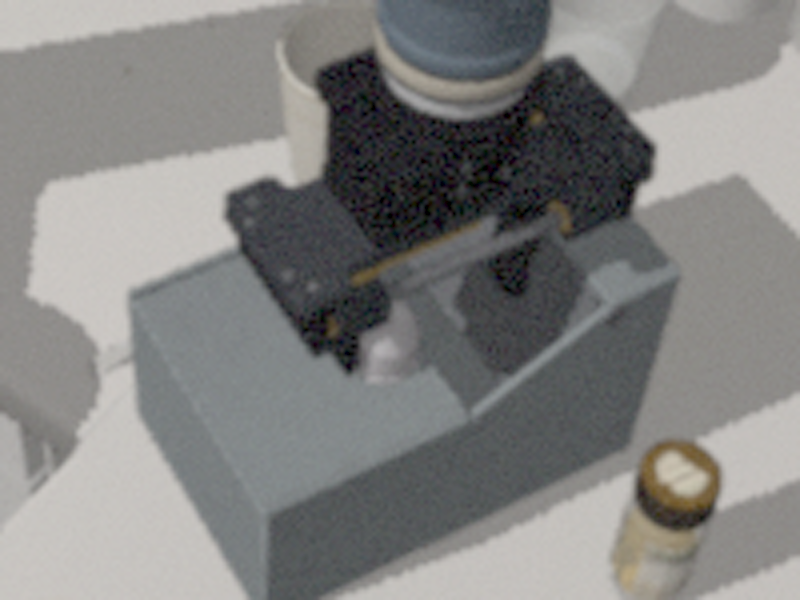

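The capsule (390,350) is being pushed and sits ahead of the rear finger. The front finger (515,290) holds the flap partly open, with the gap behind the lip visible, and forces stay small. I'll now advance in small steps while closing the gap between the fingers.

Run:
```python
from h import *
ctrl.line_to(b2w(14,-16,119),speed=40); print(ctrl.read_ft_force())
for op in(81,75,69,63):
    x=14+(87-op)/2
    ctrl.set_gripper(op,5)
    ctrl.line_to(b2w(x,-16,119),speed=40)
    print(op,x,ctrl.read_grip_width(),np.round(ctrl.read_ft_force(),2),ctrl.read_finger_force(),ctrl.read_time())
b=snap("side","s4")
c=cv2.resize(b[150:300,260:460],(800,600),interpolation=cv2.INTER_CUBIC)
cv2.imwrite("pics/c4.png",np.uint8(255*(c[:,:,::-1]/255.)**.5))
```

```text
[-1.58818202 -0.38510775  0.77085368]
81 17.0 81.06393559243828 [-2.    0.15  1.47] 1.1202019626216497 9.8417
75 20.0 75.15590434750493 [-2.05  0.16  0.51] 1.1162911917563179 10.5333
69 23.0 68.81158760399332 [-2.58 -0.53  0.16] 1.0900139529258013 11.225
63 26.0 62.85350404688969 [-2.33  0.13  0.99] 1.0845183581113815 11.9167
```

View pics/c4.png

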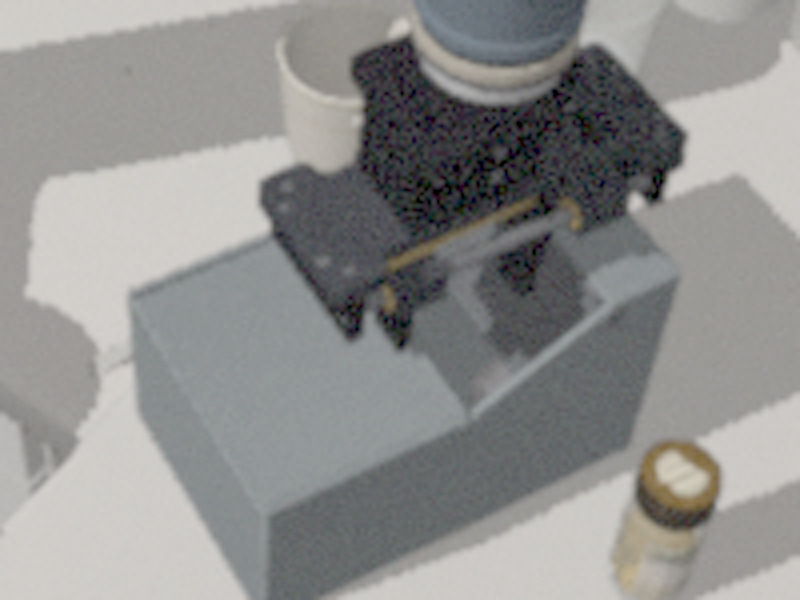

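The capsule has left the ledge, and a pale spot at (490,385) inside the mouth looks like it down in the bin. I'll check its depth, then withdraw.

Run:
```python
from h import *
c,s=np.cos(YAW),np.sin(YAW)
for z in(20,60,100):
    d=onz("side",260+490/4,150+385/4,z)[:2]-P;print(z,c*d[0]+s*d[1],-s*d[0]+c*d[1])
ctrl.line_to(b2w(-40,-16,120),speed=80)
print(ctrl.read_ft_force())
ctrl.line_to(b2w(-45,-16,260),speed=120)
ctrl.move_pose([420,-50,330],quat())
ctrl.dwell(.5)
a=snap("top","t5");b=snap("side","s5")
c=np.hstack([cv2.resize(x[y0:y0+200,x0:x0+160],(400,500),interpolation=cv2.INTER_CUBIC) for x,y0,x0 in((a,90,290),(b,150,280))])
cv2.imwrite("pics/c5.png",np.uint8(255*(c[:,:,::-1]/255.)**.6));print(ctrl.read_time(),ctrl.read_ft_force())
```

```text
20 61.415703147332664 -12.707277204490882
60 42.708464459372834 -33.67857923739575
100 24.001225771412997 -54.64988127030061
[0.25861284 0.2988841  0.01723327]
15.7667 [4.13121050e-01 5.02731568e-02 1.55500903e-04]
```

View pics/c5.png

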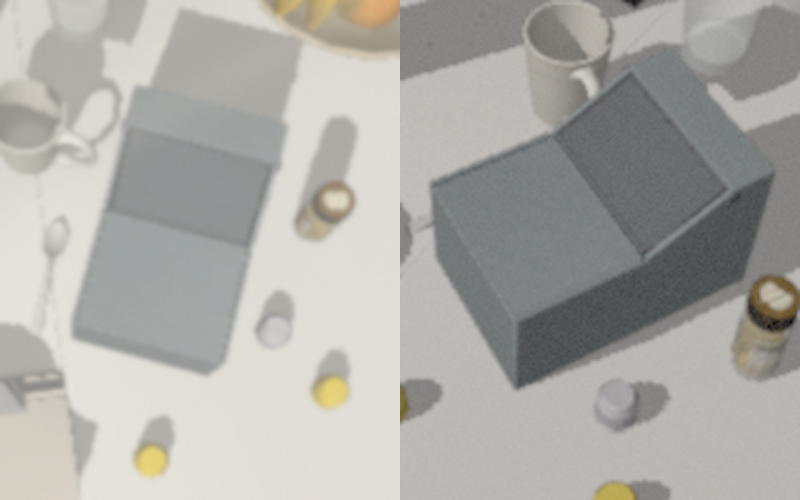

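Both views show the ledge empty and the flap shut. The mug, spoon, jar, spare and yellow capsules stand where they were, and the robot is clear.

```bash
python3 -c "
from rig import ctrl
print(ctrl.job_done())"
```

```text
the job is handed in; nothing more can be done
None
```

The capsule was pushed into the bin while the other finger held the flap open, the flap then fell shut, nothing else was moved, and the job was handed in at about 16 s.

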